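# Wind a rack clamp tight on a metal blank with its star handle

### The job

Clamp the loose metal blank for filing: keep turning the four-spoke star handle, pushing one spoke after another so that the top of the wheel goes to the right as seen from the robot, until the red jaw has slid the blank square against the blue stop and grips it tight enough to stay gripped once you let go of the handle. Touch the clamp by its star handle only, not the jaw, stop or blank, and leave the file, steel ring and tin where they are.

Things in the scene. Friction and masses are not known exactly. Their poses are not given: they have to be found in the camera images.
- clamp: Green rack clamp fixed to the bench. Origin: centre of its bed's underside, on the bench. x away from the robot, y along the bed to the left, z up; yaw up to 0.3 rad. Bed 110 (x) by 360 (y) by 50 mm high. A gearbox 30 (x) by 70 (y) by 145 mm high spans x -85 to -55 mm. The star handle's hub is at (-117, 0, 115) mm; its axle lies along x, so the spokes turn in an upright plane along the bed.
- star (a joint): Star handle angle q, 0 to 13.4 rad. At 0 the yellow spoke stands upright; in the clamp's frame it points along (0, -sin q, cos q), so the top goes right (-y) as q grows. It drives the jaw 16 mm per rad; 1.0 to 1.6 turns are needed. Stiff (0.25 N m, 4 N at 60 mm out), stays where left. Once the blank is gripped it stalls: then 12 to 20 N on a spoke 60 mm out makes it tight, and it stays so.
- star_hub (a point): Centre of the star handle's hub (40 mm diameter, 24 mm thick), on its axle, 115 mm above the bench; its frame turns with the handle. Four radial spokes, 90 degrees apart, one yellow and three black: round bars of 16 mm diameter whose round ends are 90 mm from the axle.
- yellow_tip (a point): A point on the centre line of the yellow spoke, 82 mm from the axle (8 mm inside its rounded end).
- jaw: Red sliding jaw on the bed's left part, 90 (x) by 22 (y) by 42 mm high, with a low foot behind it. Origin: centre of its underside, on the bed's top (50 mm above the bench). Its clamping face is 11 mm from the origin towards -y of the clamp, the way it slides as the star angle grows.
- stop: Blue stop fixed on the bed's right (-y) part, its position along the bed varies. 90 (x) by 22 (y) by 42 mm high; origin: centre of its underside, on the bed's top. Its face is 11 mm from the origin towards +y of the clamp.
- blank: Loose brass ornament blank lying flat on the bed between jaw and stop, 10 mm thick, about 0.2 kg, 84 mm (x) by 70 mm (y), round lobes at its x ends; its straight edges, 35 mm from the origin in y, are to be gripped. Origin: centre of its underside. Askew by up to 0.25 rad; the jaw squares it as it presses it against the stop.
- file: Flat file with a wooden handle lying on the bench, 275 mm long, 26 mm wide, 22 mm high; bystander. Origin on its underside near the middle, x along the blade.
- band: Steel ring (bent band) standing on the bench, 90 mm diameter, 45 mm high, 5 mm wall; bystander. Origin: centre of its underside.
- tin: Closed yellow tin, 66 mm diameter, 90 mm high; bystander. Origin: centre of its underside.
Mind the look-alikes: they are no part of the job. What is meant by the blank is not purple, and is the larger of those in its own colour.

How it is judged:
At the end, for the whole second after the job is handed in: With the handle let go, the blank lies flat on the bed (within 6 mm in height and 0.05 rad), square with the clamp within 0.05 rad, at rest, with the jaw and the stop each pressing on it with more than 5 N; the star handle is at rest (contact force between each of jaw, stop and blank above 5 N and angle between the y axis of blank and the y axis of clamp, either way round below 0.05 rad and angle between blank's own z axis and vertical below 0.05 rad and height (world z) of blank below 0.056 m and linear speed of blank below 0.01 m/s and velocity of joint star between -0.1 and 0.1 rad/s); the robot touches nothing.
It fails at once if the robot touches the jaw, the stop or the blank (contact force between any of the arm, the fingers and jaw above 1 N or contact force between any of the arm, the fingers and stop above 1 N or contact force between any of the arm, the fingers and blank above 1 N).
It fails at once if the file, the steel ring or the tin is moved by more than 20 mm (distance of any of file, band, tin from where it was at the start of the episode above 0.02 m).
It also fails if it takes over 67 s, if anything falls off the work surface, if the arm or the gripper's body presses on something with over 40 N, if the wrist force passes 120 N, or if a joint passes its speed limit or range.

### The arm

A 6-joint arm with a two-finger parallel gripper is mounted at the origin on the work surface. World frame = base frame: x ahead of the robot, y to its left, z up, the work surface at z = 0. Lengths are in m, angles in rad, forces in N, time in s.
With the tool pointing down it reaches from about 0.225 to 0.875 m from the base axis. Payload 3.4 kg.
Tool frame: the origin (TCP) lies at the very end of the fingers, on their centre line; the grasp point (between the pads) lies manip.grip_point_offset behind it (manip.grip_point_offset is the distance from the TCP to the grasp point, in m); z points along the fingers, y is the line along which they close (so a half turn about z gives the same grasp; the last joint's range is limited). The gripper opens to 85 mm and grips with 20 to 120 N. Pads are 22 mm wide; open, the fingers measure 114 mm over their backs; the gripper's body (76 mm by 85 mm) begins 54 mm behind the grasp point. The pads swing forward as they close: fully open they stand 13 mm farther back than shut.
Start: joints at [-1.33, 0.276, 1.505, -0, 1.361, -0.121], TCP at [0.204, -0.538, 0.231] pointing down, gripper open.
Joint ranges: [-2.89, 2.89], [-0.75, 2.08], [0.22, 2.7], [-1.18, 4.32], [0.11, 2.71], [-2.7, 2.7]. Speed limits (rad/s): [2.57, 2.57, 3.14, 3.14, 3.14, 3.14].

### API

Orientations are given as a unit quaternion [w, x, y, z].
In Python, from rig import manip gives the robot as it stands.
- The arm moves only by the shell command python3 -m pendant 'ROWS' [FORCE]. ROWS is JSON, a list of rows, each an object of numbers: "jaw": the opening, from -1 (shut) to 1 (fully open); "tx", "ty", "tz": the shift along the world's x, y, z in cm; "ax", "ay", "az": the turn, a rotation vector about the world's x, y, z in degrees. In form: [{"jaw": .., "tx": .., "ty": .., "tz": .., "ax": .., "ay": .., "az": ..}, ...]. A call has 1 to 10 rows; each row is the pose to reach, as a shift and turn from the pose commanded when the call began; what a row does not reach only later rows make up. A row lasts 1/8 s, in which the tool goes at most 62.5 mm and 10.7 degrees, less where a joint would pass 70% of its speed; a pose out of reach is approached as far as the arm can. A call with a gripper value outside its range is refused whole. The fingers move at their own pace and stop on an object; FORCE is the grip in N (left out, the last holds). Time passes only in rows, so rows that repeat a pose let the fingers close. It gives the time, the measured TCP pose, the force, the opening and the grip force at its end, in the units of the state.
- manip.get_state(): the state, without advancing time (a new reading comes with each control period).
- manip.get_image(name): name is "scene" or "side" or "wrist"; returns a dict with "pixels" (480x640x3 uint8, blue, green, red), "depth" (480x640 float32, m along the optical axis (not along the pixel's ray), 0 where there is no reading), "fx", "fy", "cx", "cy" (pixels), "pose" (4x4, takes a point from camera to world coordinates). Camera axes: x right, y down, z forward; pixel columns grow to the right and rows downward; lengths in m; the calibration is good to about 2 mm. A picture is of the moment at which its call begins.
- manip.sign_off(): hands the job in; it is judged then, once.
The state is a dict: "clock": time; "qpos": joint angles; "qd": joint speeds; "effort": joint torques, N m; "position": TCP position; "ee_rot": TCP orientation; "contact_force": force on the tool from outside, world axes, zero at the start; "moment": the same for the moment, N m; "width": finger opening in m; "gripper_force": force on a finger pad.
Only numpy, scipy, OpenCV 4.12 (cv2) and the standard library are available. Lean on these libraries where they do the work, as an engineer would, in place of code of your own. Each camera call takes 0.05 s, during which the arm holds its last target. There are 200 camera calls.

## Working session

There is one attempt and no reset: what is moved stays moved. The work goes in short steps, Python scripts to look and compute and a shell command to move; the robot and the scene stay as the last step left them, time stands still between calls to the robot, and variables do not carry over. Pictures are saved under pics/ and viewed, at most 10 in all, crops included, and the job is handed in when it is done.

```bash
mkdir -p pics; cat > h.py <<'E'
import numpy as np,cv2
from rig import manip
def grab(n,name):
    im=manip.get_image(n); cv2.imwrite(f'pics/{name}.png',im['pixels']); return im
def pts(im):
    d=im['depth']; v,u=np.indices(d.shape)
    P=np.stack([(u-im['cx'])/im['fx']*d,(v-im['cy'])/im['fy']*d,d,np.ones_like(d)],-1)@np.array(im['pose']).T
    P=P[...,:3]; P[d==0]=np.nan; return P
E
python3 - <<'E'
from h import *
print(manip.get_state(), manip.grip_point_offset)
for n in('scene','side'):
    im=grab(n,n+'0'); print(n,np.round(im['pose'],3).tolist(),im['fx'])
E
```

```text
{'clock': 0.0, 'qpos': array([-1.33002102e+00,  2.76564333e-01,  1.50613275e+00,  1.46248719e-05,
        1.36067218e+00, -1.20994247e-01]), 'qd': array([ 0.00159578, -0.00056669, -0.00105252, -0.00088698,  0.00069014,
        0.00074146]), 'effort': array([-2.70484670e-04, -4.16783345e+01, -2.45807344e+01, -5.42794642e-04,
        1.09232054e-02, -1.52012749e-07]), 'position': array([ 0.20338753, -0.53727089,  0.23045733]), 'ee_rot': array([-8.87140506e-04,  9.83684794e-01,  1.79898405e-01, -4.60318450e-05]), 'contact_force': array([-0.41225609,  0.1012384 ,  0.42222386]), 'moment': array([-0.02977584, -0.00974915,  0.01822213]), 'gripper_force': 0.0, 'width': 0.08554265059711091} 0.0187
scene [[0.883, 0.362, -0.3, 0.859], [0.47, -0.702, 0.535, -0.533], [-0.017, -0.613, -0.79, 0.93], [0.0, 0.0, 0.0, 1.0]] 448.3601176419741
side [[-0.931, -0.271, 0.245, 0.177], [-0.365, 0.686, -0.629, 0.997], [0.003, -0.675, -0.738, 1.281], [0.0, 0.0, 0.0, 1.0]] 595.9344176557357
```

View pics/scene0.png

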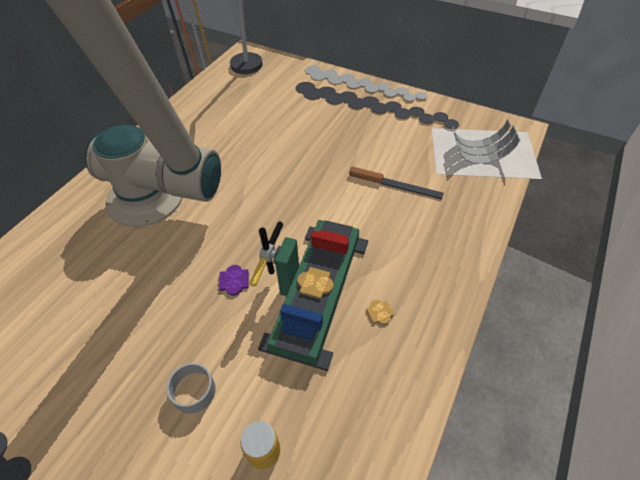

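View pics/side0.png

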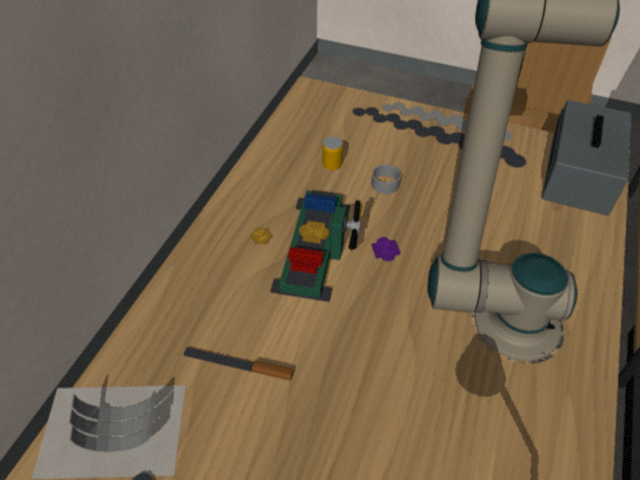

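The scene view shows the clamp with hub at about (268,255), yellow spoke tip (255,280), red jaw (330,242), blue stop (302,320), blank (316,284), ring (191,388), tin (260,445). The side view agrees: hub (352,227).

```bash
python3 - <<'E'
from h import *
for n in('scene','side'):
    im=manip.get_image(n); P=pts(im); h=cv2.cvtColor(im['pixels'],cv2.COLOR_BGR2HSV); H,S,V=h[...,0],h[...,1],h[...,2]
    reg=np.zeros(H.shape,bool)
    if n=='scene': reg[210:375,220:370]=1
    else: reg[180:300,270:370]=1
    Z=P[...,2]
    M={'red':((H<6)|(H>174))&(S>150),'blue':(H>105)&(H<125)&(S>120),'green':(H>60)&(H<95)&(S>90),'yellow':(H>18)&(H<32)&(S>150)}
    for k,m in M.items():
        m=m&reg&(Z>0.04); c,l,st,ce=cv2.connectedComponentsWithStats(m.astype(np.uint8))[:4]
        for i in range(1,c):
            if st[i,4]>15:
                q=P[(l==i)]; q=q[~np.isnan(q[:,0])]; print(n,k,st[i].tolist(),np.round(q.mean(0),3),np.round(q.min(0),3),np.round(q.max(0),3))
                if k in('red','blue'):
                    t=q[q[:,2]>0.087]; print('   top',len(t),cv2.minAreaRect((t[:,:2]*1000).astype(np.float32)))
    # green bed top
    m=M['green']&reg&(abs(Z-0.05)<0.006); q=P[m]; print(n,'bed',cv2.minAreaRect((q[:,:2]*1000).astype(np.float32)))
    m=M['green']&reg&(Z>0.138); q=P[m]; print(n,'gear',q.mean(0),cv2.minAreaRect((q[:,:2]*1000).astype(np.float32)))
    m=(V<60)&reg&(Z>0.1); q=P[m];print(n,'black',len(q),q.mean(0),q.min(0),q.max(0))
    i=im['pixels']; x=(220,200) if n=='scene' else (270,170)
    cv2.imwrite(f'pics/{n}c.png',cv2.resize(i[x[1]:x[1]+150,x[0]:x[0]+200],None,fx=4,fy=4,interpolation=cv2.INTER_CUBIC))
E
```

```text
scene red [311, 230, 38, 24, 643] [0.567 0.044 0.081] [0.517 0.026 0.05 ] [0.61  0.092 0.099]
   top 306 ((565.6556396484375, 44.568077087402344), (87.78462982177734, 23.74596405029297), 10.307242393493652)
scene blue [281, 304, 41, 36, 1028] [ 0.607 -0.171  0.077] [ 0.56  -0.201  0.049] [ 0.647 -0.124  0.097]
   top 395 ((603.2265014648438, -159.03726196289062), (86.82465362548828, 22.786657333374023), 9.786848068237305)
scene green [315, 221, 9, 9, 47] [0.509 0.099 0.048] [0.501 0.084 0.045] [0.517 0.115 0.054]
scene green [304, 229, 55, 131, 911] [ 0.634 -0.067  0.049] [ 0.591 -0.223  0.04 ] [0.667 0.134 0.072]
scene green [275, 238, 38, 67, 1011] [ 0.526 -0.07   0.094] [ 0.498 -0.135  0.041] [0.558 0.032 0.148]
scene green [268, 314, 16, 36, 179] [ 0.565 -0.208  0.049] [ 0.55  -0.237  0.041] [ 0.591 -0.166  0.08 ]
scene green [282, 349, 21, 8, 30] [ 0.618 -0.227  0.044] [ 0.596 -0.231  0.04 ] [ 0.64  -0.223  0.049]
scene yellow [250, 258, 17, 28, 173] [ 0.479 -0.126  0.118] [ 0.466 -0.16   0.081] [ 0.489 -0.079  0.123]
scene bed ((571.620361328125, -54.14457702636719), (132.55003
[... 848 characters left out ...]
.154]
side green [291, 201, 15, 45, 179] [ 0.634 -0.072  0.051] [ 0.613 -0.171  0.045] [0.661 0.006 0.059]
side yellow [359, 203, 4, 10, 27] [ 0.47  -0.116  0.14 ] [ 0.461 -0.153  0.11 ] [ 0.48  -0.066  0.196]
side yellow [299, 221, 30, 22, 474] [ 0.582 -0.056  0.061] [ 0.541 -0.107  0.049] [ 0.625 -0.016  0.07 ]
side bed ((567.5682983398438, -48.82972717285156), (140.45370483398438, 366.35845947265625), 10.353784561157227)
side gear [ 0.51228526 -0.05645302  0.14598899] ((512.16162109375, -61.54648208618164), (67.16555786132812, 72.30039978027344), 48.38534164428711)
side black 317 [ 0.4727946  -0.04603424  0.14526569] [ 0.44600554 -0.09937016  0.10501702] [0.534416   0.02115492 0.21010865]
```

View pics/scenec.png

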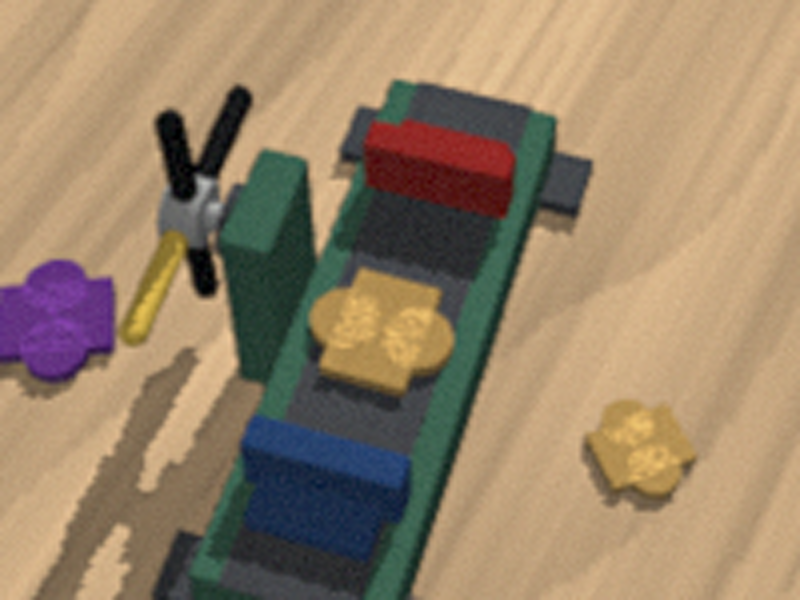

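The crop shows the yellow spoke at crop (155,290), pointing right along the bed; one black spoke is nearly upright at (175,150), one goes left at (225,130), and one goes down. I'll cast rays onto the wheel plane for exact angles and the hub.

```bash
cat >> h.py <<'E'
YAW=np.radians(10.2); UX=np.array([np.cos(YAW),np.sin(YAW),0]); UY=np.array([-np.sin(YAW),np.cos(YAW),0])
def wheel(n,s=.448,t0=-.152):
    im=manip.get_image(n); T=np.array(im['pose']); v,u=np.indices((480,640))
    R=np.stack([(u-im['cx'])/im['fx'],(v-im['cy'])/im['fy'],np.ones(u.shape)],-1)@T[:3,:3].T
    k=(s-T[:3,3]@UX)/(R@UX); W=T[:3,3]+R*k[...,None]; t=W@UY-t0; z=W[...,2]-.115
    P=pts(im); near=abs(P@UX-s)<.025; r=np.hypot(t,z)
    h=cv2.cvtColor(im['pixels'],cv2.COLOR_BGR2HSV); ye=(h[...,0]>18)&(h[...,0]<32)&(h[...,1]>140); bl=h[...,2]<60
    for nm,m in(('y',ye),('b',bl)):
        m=m&near&(r<.11)&(r>.025); c,l=cv2.connectedComponents(m.astype(np.uint8))
        for i in range(1,c):
            q=np.c_[t[l==i],z[l==i]]*1000
            if len(q)>12:
                vx,vy,x0,y0=cv2.fitLine(q.astype(np.float32),cv2.DIST_L2,0,.01,.01).ravel()
                off=-x0*vy+y0*vx; rr=np.hypot(*q.T); print(n,nm,len(q),'theta(right of up)',round(np.degrees(np.arctan2(-x0,y0))),'line dir',round(np.degrees(np.arctan2(-vx,vy))%180),'offset',round(float(off),1),'mean',x0.round(),y0.round(),'r',rr.min().round(),rr.max().round())
E
python3 - <<'E'
from h import *
wheel('scene');wheel('side')
E
```

```text
scene y 171 theta(right of up) 92 line dir 81 offset -10.7 mean -57.0 -2.0 r 25.0 95.0
scene b 234 theta(right of up) -39 line dir 46 offset 39.7 mean 25.0 31.0 r 25.0 100.0
scene b 63 theta(right of up) -179 line dir 15 offset -15.2 mean 1.0 -63.0 r 29.0 97.0
side y 20 theta(right of up) 102 line dir 150 offset 60.7 mean -79.0 -16.0 r 52.0 107.0
side b 84 theta(right of up) 28 line dir 137 offset 37.6 mean -19.0 35.0 r 28.0 110.0
side b 88 theta(right of up) -119 line dir 139 offset -36.8 mean 33.0 -18.0 r 25.0 110.0
```

```bash
python3 -m pendant '[{"jaw":-1,"tz":4,"az":8},{"jaw":-1,"tx":3,"ty":6,"tz":8,"az":18},{"jaw":-1,"tx":8,"ty":12,"tz":8,"az":28},{"jaw":-1,"tx":11,"ty":18,"tz":8,"az":38},{"jaw":-1,"tx":14,"ty":24,"tz":8,"az":48},{"jaw":-1,"tx":17,"ty":30,"tz":8,"az":58},{"jaw":-1,"tx":20,"ty":36,"tz":8,"az":68},{"jaw":-1,"tx":22,"ty":42,"tz":8,"az":79.5},{"jaw":-1,"tx":23.5,"ty":48,"tz":8,"az":79.5},{"jaw":-1,"tx":24.7,"ty":56,"tz":8,"az":79.5}]' 60
```

```text
invalid input at $[0]: expected keys jaw, tx, ty, tz, ax, ay, az
```

```bash
python3 -m pendant '[{"jaw":-1,"tx":0,"ty":0,"tz":4,"ax":0,"ay":0,"az":8},{"jaw":-1,"tx":3,"ty":6,"tz":8,"ax":0,"ay":0,"az":18},{"jaw":-1,"tx":8,"ty":12,"tz":8,"ax":0,"ay":0,"az":28},{"jaw":-1,"tx":11,"ty":18,"tz":8,"ax":0,"ay":0,"az":38},{"jaw":-1,"tx":14,"ty":24,"tz":8,"ax":0,"ay":0,"az":48},{"jaw":-1,"tx":17,"ty":30,"tz":8,"ax":0,"ay":0,"az":58},{"jaw":-1,"tx":20,"ty":36,"tz":8,"ax":0,"ay":0,"az":68},{"jaw":-1,"tx":22,"ty":42,"tz":8,"ax":0,"ay":0,"az":79.5},{"jaw":-1,"tx":23.5,"ty":48,"tz":8,"ax":0,"ay":0,"az":79.5},{"jaw":-1,"tx":24.7,"ty":56,"tz":8,"ax":0,"ay":0,"az":79.5}]' 60
```

```text
clock: 1.55
position: [0.438, -0.039, 0.3114]
ee_rot: [0.0, 0.641, 0.767, 0.0]
contact_force: [-0.1, -0.3, -0.5]
width: 0.0003
gripper_force: 0.0
```

```bash
python3 -m pendant '[{"jaw":-1,"tx":0,"ty":0,"tz":0,"ax":0,"ay":0,"az":0},{"jaw":-1,"tx":0,"ty":0,"tz":0,"ax":0,"ay":0,"az":0}]'; python3 - <<'E'
from h import *
grab('wrist','w1'); grab('scene','s1')
E
```

```text
clock: 1.8
position: [0.4372, -0.0409, 0.3113]
ee_rot: [0.0, 0.641, 0.768, -0.0]
contact_force: [0.5, -0.8, 0.4]
width: 0.0002
gripper_force: 0.0
```

View pics/w1.png

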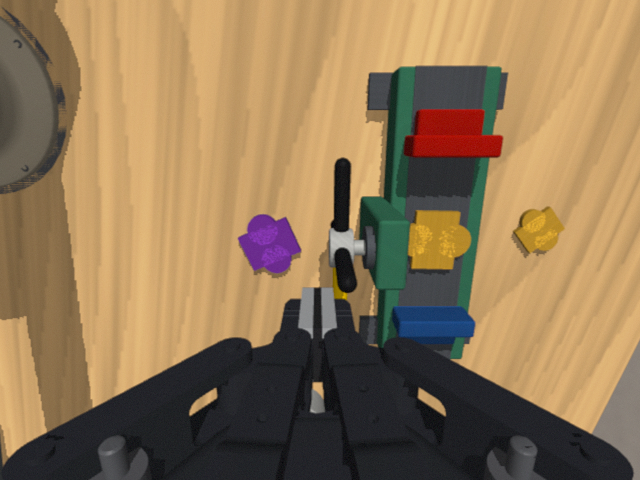

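The wrist view shows hub (342,243), left spoke tip (343,163), upright spoke tip (346,283), gearbox top (385,243); fingers closed at (318,310).

```bash
python3 - <<'E'
from h import *
im=manip.get_image('wrist'); T=np.array(im['pose'])
def ray(u,v,z):
    d=T[:3,:3]@np.array([(u-im['cx'])/im['fx'],(v-im['cy'])/im['fy'],1]); p=T[:3,3]+d*(z-T[2,3])/d[2]; return p.round(4),'s',round(p@UX,4),'t',round(p@UY,4)
for n,a in {'hubtop':(342,243,.135),'lefttip':(343,163,.12),'uptip':(346,283,.197),'gearL':(379,197,.145),'gearR':(386,289,.145),'jawA':(407,150,.092),'jawB':(501,150,.092)}.items(): print(n,ray(*a))
P=pts(im)
for u,v in((342,243),(343,170),(346,283),(343,200)): print(P[v,u].round(4),P[v,u]@UX,P[v,u]@UY)
E
```

```text
hubtop (array([ 0.4643, -0.0606,  0.135 ]), 's', np.float64(0.4462), 't', np.float64(-0.1419))
lefttip (array([0.4517, 0.0122, 0.12  ]), 's', np.float64(0.4467), 't', np.float64(-0.068))
uptip (array([ 0.4662, -0.0751,  0.197 ]), 's', np.float64(0.4455), 't', np.float64(-0.1565))
gearL (array([ 0.4871, -0.0099,  0.145 ]), 's', np.float64(0.4776), 't', np.float64(-0.096))
gearR (array([ 0.514 , -0.0958,  0.145 ]), 's', np.float64(0.4889), 't', np.float64(-0.1853))
jawA (array([0.5148, 0.0346, 0.092 ]), 's', np.float64(0.5128), 't', np.float64(-0.0572))
jawB (array([0.6079, 0.0512, 0.092 ]), 's', np.float64(0.6073), 't', np.float64(-0.0572))
[ 0.4646 -0.0614  0.1323] 0.4463804647531209 -0.1427048363855347
[0.4524 0.0063 0.1256] 0.4464037514369717 -0.07396103858869024
[ 0.465  -0.0722  0.2042] 0.4448625366276581 -0.15337249349245038
[ 0.4581 -0.0214  0.1244] 0.44706350174739423 -0.10220657378813758
```

```bash
python3 -m pendant '[{"jaw":-1,"tx":1.2,"ty":5.9,"tz":0,"ax":0,"ay":0,"az":0},{"jaw":-1,"tx":1.2,"ty":5.9,"tz":0,"ax":0,"ay":0,"az":0},{"jaw":-1,"tx":1.2,"ty":5.9,"tz":-5,"ax":0,"ay":0,"az":0},{"jaw":-1,"tx":1.2,"ty":5.9,"tz":-10,"ax":0,"ay":0,"az":0},{"jaw":-1,"tx":1.2,"ty":5.9,"tz":-15.1,"ax":0,"ay":0,"az":0},{"jaw":-1,"tx":1.2,"ty":5.9,"tz":-15.1,"ax":0,"ay":0,"az":0}]'
python3 -m pendant '[{"jaw":-1,"tx":0.5,"ty":-3,"tz":0,"ax":0,"ay":0,"az":0},{"jaw":-1,"tx":1.1,"ty":-6,"tz":0,"ax":0,"ay":0,"az":0},{"jaw":-1,"tx":1.4,"ty":-8,"tz":0,"ax":0,"ay":0,"az":0},{"jaw":-1,"tx":1.8,"ty":-10,"tz":0,"ax":0,"ay":0,"az":0},{"jaw":-1,"tx":2.1,"ty":-12,"tz":0,"ax":0,"ay":0,"az":0},{"jaw":-1,"tx":2.5,"ty":-14,"tz":0,"ax":0,"ay":0,"az":0},{"jaw":-1,"tx":2.7,"ty":-15,"tz":0,"ax":0,"ay":0,"az":0},{"jaw":-1,"tx":2.7,"ty":-15,"tz":0,"ax":0,"ay":0,"az":0}]'
python3 - <<'E'
from h import *
grab('wrist','w2'); a=cv2.imread('pics/w2.png'); b=grab('scene','s2')['pixels'][190:370,200:380]
cv2.imwrite('pics/c2.png',np.hstack([cv2.resize(a,(533,400)),cv2.resize(b,(267,400))]))
E
```

```text
clock: 2.7
position: [0.446, 0.0168, 0.1574]
ee_rot: [-0.004, 0.642, 0.767, -0.003]
contact_force: [-0.2, 0.4, 0.7]
width: -0.0001
gripper_force: 0.0
clock: 3.7
position: [0.4781, -0.1347, 0.1618]
ee_rot: [0.003, 0.642, 0.767, -0.0]
contact_force: [0.7, -2.0, 4.2]
width: -0.0001
gripper_force: 2.1
```

View pics/c2.png

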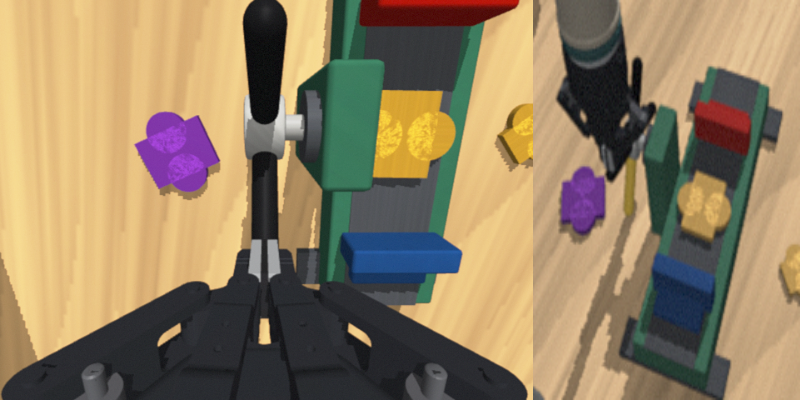

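The push works: the blank lies untouched, the pushed spoke is now low right under the fingers, the next spoke leans up-left at (265,60). Repeat the cycle.

```bash
python3 -m pendant '[{"jaw":-1,"tx":0,"ty":0,"tz":6.2,"ax":0,"ay":0,"az":0},{"jaw":-1,"tx":0,"ty":0,"tz":6.2,"ax":0,"ay":0,"az":0},{"jaw":-1,"tx":-1.0,"ty":5.5,"tz":6.2,"ax":0,"ay":0,"az":0},{"jaw":-1,"tx":-2,"ty":11,"tz":6.2,"ax":0,"ay":0,"az":0},{"jaw":-1,"tx":-2.8,"ty":15.7,"tz":6.2,"ax":0,"ay":0,"az":0},{"jaw":-1,"tx":-2.8,"ty":15.7,"tz":6.2,"ax":0,"ay":0,"az":0},{"jaw":-1,"tx":-2.8,"ty":15.7,"tz":0,"ax":0,"ay":0,"az":0},{"jaw":-1,"tx":-2.8,"ty":15.7,"tz":0,"ax":0,"ay":0,"az":0}]'
python3 -m pendant '[{"jaw":-1,"tx":0.5,"ty":-3,"tz":0,"ax":0,"ay":0,"az":0},{"jaw":-1,"tx":1.1,"ty":-6,"tz":0,"ax":0,"ay":0,"az":0},{"jaw":-1,"tx":1.4,"ty":-8,"tz":0,"ax":0,"ay":0,"az":0},{"jaw":-1,"tx":1.8,"ty":-10,"tz":0,"ax":0,"ay":0,"az":0},{"jaw":-1,"tx":2.1,"ty":-12,"tz":0,"ax":0,"ay":0,"az":0},{"jaw":-1,"tx":2.5,"ty":-14,"tz":0,"ax":0,"ay":0,"az":0},{"jaw":-1,"tx":2.8,"ty":-15.7,"tz":0,"ax":0,"ay":0,"az":0},{"jaw":-1,"tx":2.8,"ty":-15.7,"tz":0,"ax":0,"ay":0,"az":0}]'
cat >> h.py <<'E'
def jawpos():
    im=manip.get_image('side'); P=pts(im); h=cv2.cvtColor(im['pixels'],cv2.COLOR_BGR2HSV); H,S=h[...,0],h[...,1]; reg=np.zeros(H.shape,bool); reg[180:300,270:370]=1
    o=[]
    for m in(((H<6)|(H>174))&(S>150),(H>105)&(H<125)&(S>120)):
        q=P[m&reg&(abs(P[...,2]-.092)<.005)]; o.append(np.median(q@UY))
    print('jaw,stop t',np.round(o,4),'gap-ish',round(o[0]-o[1]-.022-.07,4))
E
python3 -c "
from h import *
jawpos()"
```

```text
clock: 4.8
position: [0.4437, 0.0252, 0.1564]
ee_rot: [-0.005, 0.641, 0.767, -0.003]
contact_force: [-0.5, -0.0, -0.7]
width: -0.0
gripper_force: 0.0
clock: 5.8
position: [0.4781, -0.1349, 0.1615]
ee_rot: [0.003, 0.642, 0.767, -0.0]
contact_force: [1.5, -2.0, 2.7]
width: -0.0
gripper_force: 1.5
jaw,stop t [-0.09   -0.2557] gap-ish 0.0737
```

```bash
python3 -m pendant '[{"jaw":-1,"tx":0,"ty":0,"tz":6.2,"ax":0,"ay":0,"az":0},{"jaw":-1,"tx":0,"ty":0,"tz":6.2,"ax":0,"ay":0,"az":0},{"jaw":-1,"tx":-1.0,"ty":5.5,"tz":6.2,"ax":0,"ay":0,"az":0},{"jaw":-1,"tx":-2,"ty":11,"tz":6.2,"ax":0,"ay":0,"az":0},{"jaw":-1,"tx":-2.8,"ty":15.7,"tz":6.2,"ax":0,"ay":0,"az":0},{"jaw":-1,"tx":-2.8,"ty":15.7,"tz":6.2,"ax":0,"ay":0,"az":0},{"jaw":-1,"tx":-2.8,"ty":15.7,"tz":0,"ax":0,"ay":0,"az":0},{"jaw":-1,"tx":-2.8,"ty":15.7,"tz":0,"ax":0,"ay":0,"az":0}]'
python3 -m pendant '[{"jaw":-1,"tx":0.5,"ty":-3,"tz":0,"ax":0,"ay":0,"az":0},{"jaw":-1,"tx":1.1,"ty":-6,"tz":0,"ax":0,"ay":0,"az":0},{"jaw":-1,"tx":1.4,"ty":-8,"tz":0,"ax":0,"ay":0,"az":0},{"jaw":-1,"tx":1.8,"ty":-10,"tz":0,"ax":0,"ay":0,"az":0},{"jaw":-1,"tx":2.1,"ty":-12,"tz":0,"ax":0,"ay":0,"az":0},{"jaw":-1,"tx":2.5,"ty":-14,"tz":0,"ax":0,"ay":0,"az":0},{"jaw":-1,"tx":2.8,"ty":-15.7,"tz":0,"ax":0,"ay":0,"az":0},{"jaw":-1,"tx":2.8,"ty":-15.7,"tz":0,"ax":0,"ay":0,"az":0}]'
python3 - <<'E'
from h import *
jawpos()
grab('wrist','w3'); a=cv2.imread('pics/w3.png'); b=grab('scene','s3')['pixels'][190:370,200:380]
cv2.imwrite('pics/c3.png',np.hstack([cv2.resize(a,(533,400)),cv2.resize(b,(267,400))]))
E
```

```text
clock: 6.85
position: [0.444, 0.025, 0.1566]
ee_rot: [-0.004, 0.641, 0.767, -0.003]
contact_force: [0.7, 0.6, 0.3]
width: 0.0001
gripper_force: 0.0
clock: 7.85
position: [0.4782, -0.1349, 0.1617]
ee_rot: [0.003, 0.642, 0.767, -0.0]
contact_force: [0.6, -1.5, 3.5]
width: -0.0
gripper_force: 1.7
jaw,stop t [-0.1139 -0.2561] gap-ish 0.0502
```

View pics/c3.png

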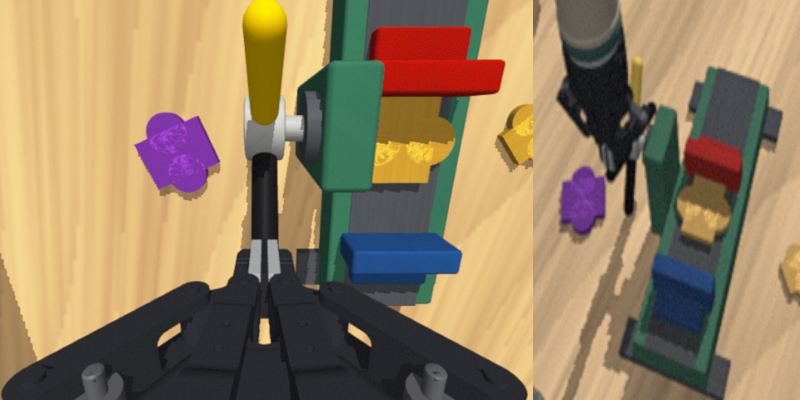

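The jaw now touches the blank's rear edge and squares it; the yellow spoke is next at up-left (265,60). About 50 mm remain, roughly two spokes.

```bash
python3 -m pendant '[{"jaw":-1,"tx":0,"ty":0,"tz":6.2,"ax":0,"ay":0,"az":0},{"jaw":-1,"tx":0,"ty":0,"tz":6.2,"ax":0,"ay":0,"az":0},{"jaw":-1,"tx":-1.0,"ty":5.5,"tz":6.2,"ax":0,"ay":0,"az":0},{"jaw":-1,"tx":-2,"ty":11,"tz":6.2,"ax":0,"ay":0,"az":0},{"jaw":-1,"tx":-2.8,"ty":15.7,"tz":6.2,"ax":0,"ay":0,"az":0},{"jaw":-1,"tx":-2.8,"ty":15.7,"tz":6.2,"ax":0,"ay":0,"az":0},{"jaw":-1,"tx":-2.8,"ty":15.7,"tz":0,"ax":0,"ay":0,"az":0},{"jaw":-1,"tx":-2.8,"ty":15.7,"tz":0,"ax":0,"ay":0,"az":0}]'
python3 -m pendant '[{"jaw":-1,"tx":0.5,"ty":-3,"tz":0,"ax":0,"ay":0,"az":0},{"jaw":-1,"tx":1.1,"ty":-6,"tz":0,"ax":0,"ay":0,"az":0},{"jaw":-1,"tx":1.4,"ty":-8,"tz":0,"ax":0,"ay":0,"az":0},{"jaw":-1,"tx":1.8,"ty":-10,"tz":0,"ax":0,"ay":0,"az":0},{"jaw":-1,"tx":2.1,"ty":-12,"tz":0,"ax":0,"ay":0,"az":0},{"jaw":-1,"tx":2.5,"ty":-14,"tz":0,"ax":0,"ay":0,"az":0},{"jaw":-1,"tx":2.8,"ty":-15.7,"tz":0,"ax":0,"ay":0,"az":0},{"jaw":-1,"tx":2.8,"ty":-15.7,"tz":0,"ax":0,"ay":0,"az":0}]'
python3 -m pendant '[{"jaw":-1,"tx":0,"ty":0,"tz":6.2,"ax":0,"ay":0,"az":0},{"jaw":-1,"tx":0,"ty":0,"tz":6.2,"ax":0,"ay":0,"az":0},{"jaw":-1,"tx":-1.0,"ty":5.5,"tz":6.2,"ax":0,"ay":0,"az":0},{"jaw":-1,"tx":-2,"ty":11,"tz":6.2,"ax":0,"ay":0,"az":0},{"jaw":-1,"tx":-2.8,"ty":15.7,"tz":6.2,"ax":0,"ay":0,"az":0},{"jaw":-1,"tx":-2.8,"ty":15.7,"tz":6.2,"ax":0,"ay":0,"az":0},{"jaw":-1,"tx":-2.8,"ty":15.7,"tz":0,"ax":0,"ay":0,"az":0},{"jaw":-1,"tx":-2.8,"ty":15.7,"tz":0,"ax":0,"ay":0,"az":0}]'
python3 -c "
from h import *
jawpos()"
```

```text
clock: 9.0
position: [0.4437, 0.0252, 0.1564]
ee_rot: [-0.005, 0.641, 0.767, -0.003]
contact_force: [-0.2, 0.2, 0.4]
width: 0.0003
gripper_force: 0.0
clock: 10.0
position: [0.4781, -0.1348, 0.1617]
ee_rot: [0.003, 0.642, 0.767, -0.0]
contact_force: [1.0, -1.3, 2.9]
width: -0.0
gripper_force: 1.5
clock: 11.0
position: [0.4443, 0.0248, 0.1567]
ee_rot: [-0.004, 0.641, 0.767, -0.003]
contact_force: [-0.6, -0.6, 0.8]
width: 0.0
gripper_force: 0.0
jaw,stop t [-0.1393 -0.257 ] gap-ish 0.0257
```

```bash
python3 -m pendant '[{"jaw":-1,"tx":0.5,"ty":-3,"tz":0,"ax":0,"ay":0,"az":0},{"jaw":-1,"tx":1.1,"ty":-6,"tz":0,"ax":0,"ay":0,"az":0},{"jaw":-1,"tx":1.4,"ty":-8,"tz":0,"ax":0,"ay":0,"az":0},{"jaw":-1,"tx":1.8,"ty":-10,"tz":0,"ax":0,"ay":0,"az":0},{"jaw":-1,"tx":2.1,"ty":-12,"tz":0,"ax":0,"ay":0,"az":0}]'
python3 -m pendant '[{"jaw":-1,"tx":0.2,"ty":-1,"tz":0,"ax":0,"ay":0,"az":0},{"jaw":-1,"tx":0.35,"ty":-2,"tz":0,"ax":0,"ay":0,"az":0},{"jaw":-1,"tx":0.35,"ty":-2,"tz":0,"ax":0,"ay":0,"az":0}]'
python3 -m pendant '[{"jaw":-1,"tx":0.2,"ty":-1,"tz":0,"ax":0,"ay":0,"az":0},{"jaw":-1,"tx":0.3,"ty":-1.7,"tz":0,"ax":0,"ay":0,"az":0},{"jaw":-1,"tx":0.3,"ty":-1.7,"tz":0,"ax":0,"ay":0,"az":0}]'
python3 -c "
from h import *
jawpos()"
```

```text
clock: 11.68
position: [0.4704, -0.0946, 0.1624]
ee_rot: [-0.0, 0.642, 0.767, 0.002]
contact_force: [-0.2, 5.5, 0.1]
width: -0.0001
gripper_force: 2.2
clock: 12.05
position: [0.4738, -0.1164, 0.1613]
ee_rot: [0.002, 0.641, 0.767, -0.0]
contact_force: [-0.3, 1.0, 2.8]
width: 0.0003
gripper_force: 1.4
clock: 12.42
position: [0.4751, -0.1284, 0.1606]
ee_rot: [-0.003, 0.642, 0.767, 0.003]
contact_force: [-2.1, 12.6, 8.5]
width: -0.0002
gripper_force: 6.6
jaw,stop t [-0.1634 -0.2563] gap-ish 0.0009
```

Stalled (12.6 N). Take the next spoke for tightening, where the lever is better.

```bash
python3 -m pendant '[{"jaw":-1,"tx":0,"ty":0,"tz":6.2,"ax":0,"ay":0,"az":0},{"jaw":-1,"tx":0,"ty":0,"tz":6.2,"ax":0,"ay":0,"az":0},{"jaw":-1,"tx":-1.0,"ty":5.5,"tz":6.2,"ax":0,"ay":0,"az":0},{"jaw":-1,"tx":-2,"ty":11,"tz":6.2,"ax":0,"ay":0,"az":0},{"jaw":-1,"tx":-2.8,"ty":15.7,"tz":6.2,"ax":0,"ay":0,"az":0},{"jaw":-1,"tx":-2.8,"ty":15.7,"tz":6.2,"ax":0,"ay":0,"az":0},{"jaw":-1,"tx":-2.8,"ty":15.7,"tz":0,"ax":0,"ay":0,"az":0},{"jaw":-1,"tx":-2.8,"ty":15.7,"tz":0,"ax":0,"ay":0,"az":0}]'
python3 -m pendant '[{"jaw":-1,"tx":0.18,"ty":-1,"tz":0,"ax":0,"ay":0,"az":0},{"jaw":-1,"tx":0.36,"ty":-2,"tz":0,"ax":0,"ay":0,"az":0},{"jaw":-1,"tx":0.36,"ty":-2,"tz":0,"ax":0,"ay":0,"az":0}]'
python3 -m pendant '[{"jaw":-1,"tx":0.15,"ty":-0.8,"tz":0,"ax":0,"ay":0,"az":0},{"jaw":-1,"tx":0.15,"ty":-0.8,"tz":0,"ax":0,"ay":0,"az":0}]'
python3 -m pendant '[{"jaw":-1,"tx":0.15,"ty":-0.8,"tz":0,"ax":0,"ay":0,"az":0},{"jaw":-1,"tx":0.15,"ty":-0.8,"tz":0,"ax":0,"ay":0,"az":0}]'
```

```text
clock: 13.48
position: [0.4443, 0.0242, 0.1567]
ee_rot: [-0.004, 0.641, 0.767, -0.003]
contact_force: [-0.1, -0.5, 0.8]
width: -0.0001
gripper_force: 0.0
clock: 13.85
position: [0.4531, 0.0036, 0.1618]
ee_rot: [0.002, 0.642, 0.767, 0.001]
contact_force: [0.3, -0.1, 0.3]
width: 0.0001
gripper_force: 0.0
clock: 14.1
position: [0.4533, -0.0034, 0.1606]
ee_rot: [0.0, 0.642, 0.767, 0.0]
contact_force: [-0.2, -0.4, -0.4]
width: -0.0
gripper_force: 0.0
clock: 14.35
position: [0.4545, -0.0111, 0.1603]
ee_rot: [-0.0, 0.641, 0.767, 0.0]
contact_force: [0.2, -0.3, -1.0]
width: 0.0002
gripper_force: 0.0
```

```bash
for i in 1; do :; done
python3 -m pendant '[{"jaw":-1,"tx":0.1,"ty":-0.6,"tz":0,"ax":0,"ay":0,"az":0},{"jaw":-1,"tx":0.1,"ty":-0.6,"tz":0,"ax":0,"ay":0,"az":0}]' | grep -E 'pos|contact'
python3 -m pendant '[{"jaw":-1,"tx":0.1,"ty":-0.6,"tz":0,"ax":0,"ay":0,"az":0},{"jaw":-1,"tx":0.1,"ty":-0.6,"tz":0,"ax":0,"ay":0,"az":0}]' | grep -E 'pos|contact'
python3 -m pendant '[{"jaw":-1,"tx":0.1,"ty":-0.6,"tz":0,"ax":0,"ay":0,"az":0},{"jaw":-1,"tx":0.1,"ty":-0.6,"tz":0,"ax":0,"ay":0,"az":0}]' | grep -E 'pos|contact'
```

```text
position: [0.4546, -0.0123, 0.1607]
contact_force: [-2.4, 13.6, 6.1]
position: [0.4547, -0.0133, 0.1612]
contact_force: [-3.3, 29.0, 12.9]
position: [0.455, -0.0141, 0.1618]
contact_force: [-5.4, 41.2, 19.2]
```

```bash
python3 -m pendant '[{"jaw":-1,"tx":-0.3,"ty":1.5,"tz":0,"ax":0,"ay":0,"az":0},{"jaw":-1,"tx":-1.1,"ty":6,"tz":0,"ax":0,"ay":0,"az":0},{"jaw":-1,"tx":-1.1,"ty":6,"tz":6,"ax":0,"ay":0,"az":0},{"jaw":-1,"tx":-1.1,"ty":6,"tz":12,"ax":0,"ay":0,"az":0},{"jaw":-1,"tx":-1.1,"ty":6,"tz":14,"ax":0,"ay":0,"az":0},{"jaw":-1,"tx":-1.1,"ty":6,"tz":14,"ax":0,"ay":0,"az":0},{"jaw":-1,"tx":-1.1,"ty":6,"tz":14,"ax":0,"ay":0,"az":0},{"jaw":-1,"tx":-1.1,"ty":6,"tz":14,"ax":0,"ay":0,"az":0}]'
python3 - <<'E'
from h import *
jawpos()
a=grab('scene','s4')['pixels'][200:350,220:420]; b=grab('wrist','w4')['pixels']
cv2.imwrite('pics/c4.png',np.vstack([cv2.resize(a,(400,300)),cv2.resize(b,(400,300))]))
E
```

```text
clock: 16.1
position: [0.4456, 0.0311, 0.2987]
ee_rot: [-0.001, 0.641, 0.767, -0.001]
contact_force: [1.0, -0.6, 0.4]
width: -0.0001
gripper_force: 0.0
jaw,stop t [-0.1635 -0.2556] gap-ish 0.0001
```

View pics/c4.png

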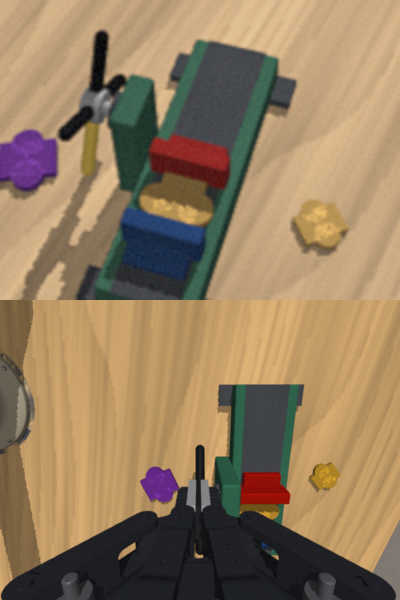

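The blank sits square between the red jaw (190,160) and the blue stop (165,230) in the top half. The gap is closed (0.1 mm) and the arm is clear of everything, so I'm handing in.

```bash
python3 -c "
from rig import manip
print(manip.sign_off())"
```

```text
the job is handed in; nothing more can be done
None
```

The blank is clamped square between the red jaw and the blue stop and stayed gripped after I let go of the handle; I handed the job in at about 16 s with the arm clear, and sign-off gave no verdict.

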